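Sort the refilled balm jars by height and press their lids home

TASK

The look-alike balm jars on the patio table were just refilled from the pump bottle, and their lids are only perched on. Stand all the tall jars in a row in the green tray and all the short jars in a row in the white tray, upright and flat on the tray floor, with every lid pressed fully home so that no red neck band shows. Leave the pump bottle, stone, planter and spoon rest where they are.

Things in the scene. Friction and masses are not known exactly. Their poses are not given: they have to be found in the camera images.
- tray_green_floor (a point): Green acrylic row tray for the tall jars: open, shallow, fixed to the table, 270 x 68 mm outside; walls 4 mm thick, rims 10 mm above the table, floor 4 mm thick (inside 262 x 60 mm). This point is the centre of its inner floor, 4 mm above the table; x runs along the row (the long side), y across it, z up. Four jars fit in a row about 62 mm apart.
- tray_white_floor (a point): White acrylic row tray for the short jars: open, shallow, fixed to the table, 270 x 68 mm outside; walls 4 mm thick, rims 10 mm above the table, floor 4 mm thick (inside 262 x 60 mm). This point is the centre of its inner floor, 4 mm above the table; x runs along the row (the long side), y across it, z up. Four jars fit in a row about 62 mm apart.
- tall1: A tall balm jar (may be absent): upright round amber glass body 46 mm across and 62 mm high, mass about 0.15 kg, red neck band 38 mm across above it, black press-on lid 43 mm across and 14 mm thick. Over all 76 mm high with the lid home, up to 8 mm more with the lid proud. Origin: centre of the underside; z up along its axis. Grip it by the glass. Tall and short jars differ in height only.
- tall1_cap (a joint): Lid of tall1, in m pressed down: 0 = 8 mm proud (red band shows), 0.008 = fully home on the glass. Slides straight down under about 5 N (friction, no spring: it stays where it is left) and stops hard when home. The lid's top face is 84 mm above the jar's origin at 0, 76 mm when home.
- tall2: A tall balm jar (may be absent): upright round amber glass body 46 mm across and 62 mm high, mass about 0.15 kg, red neck band 38 mm across above it, black press-on lid 43 mm across and 14 mm thick. Over all 76 mm high with the lid home, up to 8 mm more with the lid proud. Origin: centre of the underside; z up along its axis. Grip it by the glass. Tall and short jars differ in height only.
- tall2_cap (a joint): Lid of tall2, in m pressed down: 0 = 8 mm proud (red band shows), 0.008 = fully home on the glass. Slides straight down under about 5 N (friction, no spring: it stays where it is left) and stops hard when home. The lid's top face is 84 mm above the jar's origin at 0, 76 mm when home.
- tall3: A tall balm jar (may be absent): upright round amber glass body 46 mm across and 62 mm high, mass about 0.15 kg, red neck band 38 mm across above it, black press-on lid 43 mm across and 14 mm thick. Over all 76 mm high with the lid home, up to 8 mm more with the lid proud. Origin: centre of the underside; z up along its axis. Grip it by the glass. Tall and short jars differ in height only.
- tall3_cap (a joint): Lid of tall3, in m pressed down: 0 = 8 mm proud (red band shows), 0.008 = fully home on the glass. Slides straight down under about 5 N (friction, no spring: it stays where it is left) and stops hard when home. The lid's top face is 84 mm above the jar's origin at 0, 76 mm when home.
- tall4: A tall balm jar (may be absent): upright round amber glass body 46 mm across and 62 mm high, mass about 0.15 kg, red neck band 38 mm across above it, black press-on lid 43 mm across and 14 mm thick. Over all 76 mm high with the lid home, up to 8 mm more with the lid proud. Origin: centre of the underside; z up along its axis. Grip it by the glass. Tall and short jars differ in height only.
- tall4_cap (a joint): Lid of tall4, in m pressed down: 0 = 8 mm proud (red band shows), 0.008 = fully home on the glass. Slides straight down under about 5 N (friction, no spring: it stays where it is left) and stops hard when home. The lid's top face is 84 mm above the jar's origin at 0, 76 mm when home.
- short1: A short balm jar (may be absent): upright round amber glass body 46 mm across and 40 mm high, mass about 0.15 kg, red neck band 38 mm across above it, black press-on lid 43 mm across and 14 mm thick. Over all 54 mm high with the lid home, up to 8 mm more with the lid proud. Origin: centre of the underside; z up along its axis. Grip it by the glass. Tall and short jars differ in height only.
- short1_cap (a joint): Lid of short1, in m pressed down: 0 = 8 mm proud (red band shows), 0.008 = fully home on the glass. Slides straight down under about 5 N (friction, no spring: it stays where it is left) and stops hard when home. The lid's top face is 62 mm above the jar's origin at 0, 54 mm when home.
- short2: A short balm jar (may be absent): upright round amber glass body 46 mm across and 40 mm high, mass about 0.15 kg, red neck band 38 mm across above it, black press-on lid 43 mm across and 14 mm thick. Over all 54 mm high with the lid home, up to 8 mm more with the lid proud. Origin: centre of the underside; z up along its axis. Grip it by the glass. Tall and short jars differ in height only.
- short2_cap (a joint): Lid of short2, in m pressed down: 0 = 8 mm proud (red band shows), 0.008 = fully home on the glass. Slides straight down under about 5 N (friction, no spring: it stays where it is left) and stops hard when home. The lid's top face is 62 mm above the jar's origin at 0, 54 mm when home.
- short3: A short balm jar (may be absent): upright round amber glass body 46 mm across and 40 mm high, mass about 0.15 kg, red neck band 38 mm across above it, black press-on lid 43 mm across and 14 mm thick. Over all 54 mm high with the lid home, up to 8 mm more with the lid proud. Origin: centre of the underside; z up along its axis. Grip it by the glass. Tall and short jars differ in height only.
- short3_cap (a joint): Lid of short3, in m pressed down: 0 = 8 mm proud (red band shows), 0.008 = fully home on the glass. Slides straight down under about 5 N (friction, no spring: it stays where it is left) and stops hard when home. The lid's top face is 62 mm above the jar's origin at 0, 54 mm when home.
- short4: A short balm jar (may be absent): upright round amber glass body 46 mm across and 40 mm high, mass about 0.15 kg, red neck band 38 mm across above it, black press-on lid 43 mm across and 14 mm thick. Over all 54 mm high with the lid home, up to 8 mm more with the lid proud. Origin: centre of the underside; z up along its axis. Grip it by the glass. Tall and short jars differ in height only.
- short4_cap (a joint): Lid of short4, in m pressed down: 0 = 8 mm proud (red band shows), 0.008 = fully home on the glass. Slides straight down under about 5 N (friction, no spring: it stays where it is left) and stops hard when home. The lid's top face is 62 mm above the jar's origin at 0, 54 mm when home.
- pump_bottle: Bystander: empty amber glass pump bottle with black push dispenser, 68 mm across, 180 mm high. Origin: centre of underside.
- river_stone: Bystander: smooth grey river stone, 90 mm across, 41 mm high. Origin: centre of underside.
- planter: Bystander: black ceramic planter, 120 mm across at the rim, 100 mm high, with a small plant up to about 200 mm high. Origin: centre of underside.
- spoon_rest: Bystander: stainless steel spoon rest, a dish 92 mm across and 12 mm high with a flat handle reaching 90 to 115 mm from the centre along its y. Origin: centre of the dish's underside.

How it is judged:
At the end, for the whole second after the job is handed in: Every jar present stands at rest and upright (0.08 rad) on its tray floor (4 mm), tall in green, short in white, within 12 mm of the row's centre line and 112 mm of its middle; every lid pressed at least 6.5 of 8 mm; the four bystanders within 40 mm of their starts (x of tall1 in the frame of tray_green_floor between -0.112 and 0.112 m and y of tall1 in the frame of tray_green_floor between -0.012 and 0.012 m and z of tall1 in the frame of tray_green_floor between -0.004 and 0.004 m and angle between each of tall1, tall2, tall3, tall4, short1, short2, short3, short4's own z axis and vertical below 0.08 rad and value of joint each of tall1_cap, tall2_cap, tall3_cap, tall4_cap, short1_cap, short2_cap, short3_cap, short4_cap above 0.0065 m and linear speed of each of tall1, tall2, tall3, tall4, short1, short2, short3, short4 below 0.02 m/s and x of tall2 in the frame of tray_green_floor between -0.112 and 0.112 m and y of tall2 in the frame of tray_green_floor between -0.012 and 0.012 m and z of tall2 in the frame of tray_green_floor between -0.004 and 0.004 m and x of tall3 in the frame of tray_green_floor between -0.112 and 0.112 m and y of tall3 in the frame of tray_green_floor between -0.012 and 0.012 m and z of tall3 in the frame of tray_green_floor between -0.004 and 0.004 m and x of tall4 in the frame of tray_green_floor between -0.112 and 0.112 m and y of tall4 in the frame of tray_green_floor between -0.012 and 0.012 m and z of tall4 in the frame of tray_green_floor between -0.004 and 0.004 m and x of short1 in the frame of tray_white_floor between -0.112 and 0.112 m and y of short1 in the frame of tray_white_floor between -0.012 and 0.012 m and z of short1 in the frame of tray_white_floor between -0.004 and 0.004 m and x of short2 in the frame of tray_white_floor between -0.112 and 0.112 m and y of short2 in the frame of tray_white_floor between -0.012 and 0.012 m and z of short2 in the frame of tray_white_floor between -0.004 and 0.004 m and x of short3 in the frame of tray_white_floor between -0.112 and 0.112 m and y of short3 in the frame of tray_white_floor between -0.012 and 0.012 m and z of short3 in the frame of tray_white_floor between -0.004 and 0.004 m and x of short4 in the frame of tray_white_floor between -0.112 and 0.112 m and y of short4 in the frame of tray_white_floor between -0.012 and 0.012 m and z of short4 in the frame of tray_white_floor between -0.004 and 0.004 m and distance of each of pump_bottle, river_stone, planter, spoon_rest from where it was at the start of the episode below 0.04 m); the robot touches nothing.
It fails at once if the pump bottle, stone, planter or spoon rest is pushed more than 40 mm or knocked over (distance of any of pump_bottle, river_stone, planter, spoon_rest from where it was at the start of the episode above 0.04 m or angle between any of pump_bottle, river_stone, planter, spoon_rest's own z axis and vertical above 0.5 rad).
Of tall1, tall2, tall3, tall4, short1, short2, short3, short4 only 5 to 7 are there at a start; the rules pass over those that are not, and their reading is None.
At some moment in a run one of tall1, tall2, tall3, tall4, short1, short2, short3, short4 may be knocked a few centimetres aside while the robot is not near it.
It also fails if it takes over 210 s, if anything falls off the work surface, if the arm or the gripper's body presses on something with over 40 N, if the wrist force passes 120 N, or if a joint passes its speed limit or range.

ROBOT

A 6-joint arm with a two-finger parallel gripper is mounted at the origin on the work surface. World frame = base frame: x ahead of the robot, y to its left, z up, the work surface at z = 0. Lengths are in m, angles in rad, forces in N, time in s.
With the tool pointing down it reaches from about 0.275 to 0.75 m from the base axis. Payload 10.2 kg.
Tool frame: the origin (TCP) lies at the centre of the arm's flange, where the gripper is bolted on; the fingertips stand env.tip_extent ahead of it and the grasp point (between the pads) lies 155 mm ahead of it (env.tip_extent is the distance from the TCP to the fingertips, in m); z points along the fingers, y is the line along which they close (so a half turn about z gives the same grasp; the last joint's range is limited). The gripper opens to 85 mm and grips with 20 to 120 N. Pads are 22 mm wide; open, the fingers measure 114 mm over their backs; the gripper's body (76 mm by 85 mm) begins 54 mm behind the grasp point. The pads swing forward as they close: fully open they stand 13 mm farther back than shut.
Start: joints at [-1.549, 0.313, 1.498, -0, 1.331, -0.223], TCP at [0.127, -0.509, 0.405] pointing down, gripper open.
Joint ranges: [-2.94, 2.94], [-0.97, 2.17], [0.19, 2.56], [-1.23, 4.37], [0.02, 3.11], [-2.88, 2.88]. Speed limits (rad/s): [2.39, 2.39, 3.01, 3.14, 3.14, 3.14].

INTERFACE

Orientations are given as a unit quaternion [x, y, z, w].
In Python, from bench import env, vision, job, finder, monitor gives the robot as it stands. Calls block until the motion is done:
- env.reach(position, orientation): joint-space move of the TCP to a pose.
- env.movel(position, velocity=0.15, frame=None, guard=None): straight line of the TCP; frame=None keeps the orientation; velocity is the mean speed in m/s. With guard (N) it stops when the force on the tool has changed by that much, and returns True; else False.
- env.set_joints(angles): joint-space move.
- env.release() and env.close_gripper(effort=None): open the fingers fully, or close them until they stop; effort is the grip in N (None keeps the last).
- env.hold(seconds).
- env.ik(position, orientation): joint angles nearest the present ones, or None.
- vision.grab_frame(name): name is "scene" or "top" or "wrist"; returns a dict with "frame" (400x640x3 uint8, red, green, blue), "range_z" (400x640 float32, m along the optical axis (not along the pixel's ray), 0 where there is no reading), "mtx" (3x3 intrinsics, pixels), "view" (4x4, takes a point from world to camera coordinates). Camera axes: x right, y down, z forward; pixel columns grow to the right and rows downward; lengths in m; the calibration is good to about 2 mm. A picture is of the moment at which its call begins.
A pose or a line that the arm cannot do raises env.MotionError and nothing moves.
- job.hand_in(): hands the job in; it is judged then, once.
Trained networks look in the newest picture that a camera, given by its name, has taken for a name from the list of things; names that differ only in an ending like _2 or _b are one class to them, and where a whole thing is asked for, a point or a joint stands for the part that bears it (a point fixed in the world has none). Each returns a list of dicts, best first, with "p" (0 to 1); they miss things now and then, are a little off and sometimes report something else, mostly with a low value. They report only what shows in the picture. A call takes as long as a camera call.
- finder.masks_of(camera, query): "pixels" (400x640 bool, what is visible of it) and "location" ([row, column] in pixels, amid what is visible of it).
- finder.mark_of(camera, query): "location" ([row, column] in pixels: a listed point, or the origin of a listed thing).
Readings, each from a call of its own:
- monitor.get_clock(): time.
- monitor.get_joints(): joint angles.
- monitor.get_qvel(): joint speeds.
- monitor.get_joint_efforts(): joint torques, N m.
- monitor.get_position(): TCP position.
- monitor.get_ee_rot(): TCP orientation.
- monitor.get_contact_force(): force on the tool from outside, world axes, zero at the start.
- monitor.get_ft_torque(): the same for the moment, N m.
- monitor.get_finger_gap(): opening from 0.0 (shut) to 1.0 (fully open).
- monitor.get_gripper_force(): force on a finger pad.
Only numpy, scipy, OpenCV 4.12 (cv2) and the standard library are available. Lean on these libraries where they do the work, as an engineer would, in place of code of your own. Each camera call takes 0.05 s, during which the arm holds its last target. There are 200 camera calls.

## Working session

There is one attempt and no reset: what is moved stays moved. The work goes in short steps, each a Python script; the robot and the scene stay as the last script left them, time stands still between calls to the robot, and variables do not carry over. Pictures are saved under pics/ and viewed, at most 14 in all, crops included, and the job is handed in when it is done.

```bash
ls; mkdir -p pics; python3 - <<'E'
from bench import env, vision, job, finder, monitor
import cv2,numpy as np
for n in("top","scene"):
    f=vision.grab_frame(n); cv2.imwrite(f"pics/{n}0.png",f["frame"][...,::-1])
    np.set_printoptions(precision=4,suppress=True); print(n,f["mtx"],f["view"])
    print((f["range_z"]>0).mean())
print(env.tip_extent, monitor.get_clock(),monitor.get_ee_rot(),monitor.get_contact_force())
E
```

```text
bench.py
pics
top [[466.1798   0.     319.5461]
 [  0.     466.1798 204.2752]
 [  0.       0.       1.    ]] [[ 0.0064 -0.9999  0.0093  0.0259]
 [-0.9874 -0.0078 -0.1583  0.6395]
 [ 0.1584 -0.0081 -0.9873  1.4584]
 [ 0.      0.      0.      1.    ]]
0.99598828125
scene [[494.8112   0.     318.5777]
 [  0.     494.8112 198.1495]
 [  0.       0.       1.    ]] [[ 0.7527  0.6582  0.0142 -0.4946]
 [ 0.523  -0.5847 -0.6202 -0.245 ]
 [-0.3999  0.4742 -0.7843  1.7034]
 [ 0.      0.      0.      1.    ]]
0.9958046875
0.1734 0.1 [ 0.9925  0.1221  0.     -0.0006] [-0.6855  0.1117 -0.2541]
```

View pics/top0.png

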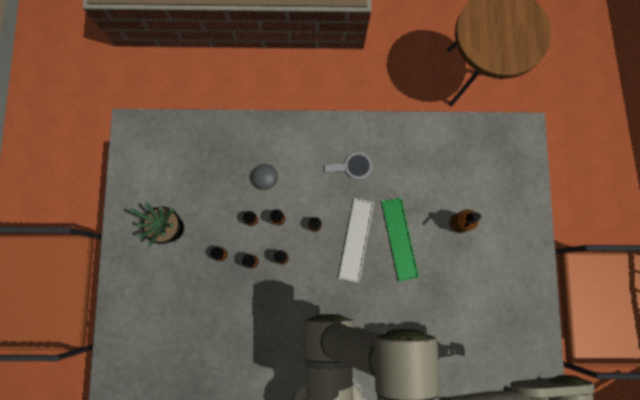

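View pics/scene0.png

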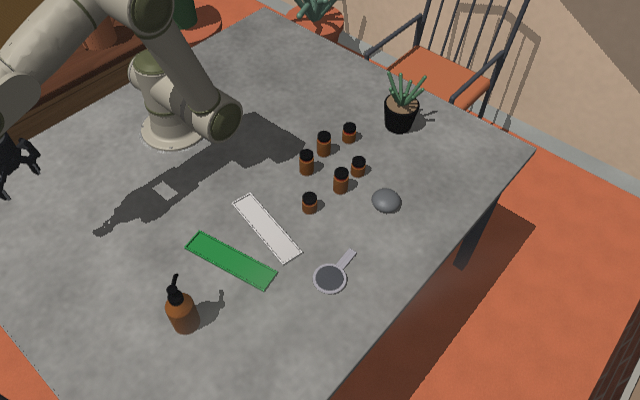

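```bash
cat > h.py <<'E'
from bench import env, vision, job, finder, monitor
import cv2, numpy as np
from scipy.spatial.transform import Rotation as R
np.set_printoptions(precision=4,suppress=True)
def cloud(n):
    f=vision.grab_frame(n); z=f["range_z"].astype(float)
    v,u=np.mgrid[:400,:640]; K=f["mtx"]
    P=np.stack([(u-K[0,2])/K[0,0]*z,(v-K[1,2])/K[1,1]*z,z,np.ones_like(z)],-1)@np.linalg.inv(f["view"]).T
    P[z==0]=9
    return f["frame"],P[...,:3]
def jars(n):
    """(x,y,top height) of jar-sized things seen by a fixed camera"""
    fr,P=cloud(n); X,Y,Z=P[...,0],P[...,1],P[...,2]
    m=(Z>.03)&(Z<.4)&(X>.1)&(X<.9)&(abs(Y)<.75)
    c,l,st,_=cv2.connectedComponentsWithStats(m.astype(np.uint8),connectivity=4); out=[]
    for i in range(1,c):
        p=P[l==i]; 
        if st[i,4]<25: continue
        t=np.percentile(p[:,2],90)
        if not .045<t<.095: continue
        q=p[p[:,2]>t-.005]
        ctr=(q[:,:2].min(0)+q[:,:2].max(0))/2
        if np.ptp(q[:,:2],0).max()>.075: continue
        out.append((*q[:,:2].mean(0),t,*ctr,len(q)))
    return np.array(sorted(out,key=lambda a:a[1]))
E
python3 - <<'E'
from h import *
for n in("top","scene"): print(n); print(jars(n))
for n in("top","scene"):
    fr,P=cloud(n); h=cv2.cvtColor(fr,cv2.COLOR_RGB2HSV)
    X,Y,Z=P[...,0],P[...,1],P[...,2]
    reg=(abs(Z)<.02)&(X>.2)&(X<.8)&(abs(Y)<.4)
    print(n,"table z",np.median(Z[reg]),"noise",np.std(Z[reg]))
    for nm,m in(("green",(h[...,1]>120)&(abs(h[...,0].astype(int)-62)<15)),("white",(h[...,1]<40)&(h[...,2]>165))):
        m=cv2.morphologyEx((m&reg).astype(np.uint8),cv2.MORPH_OPEN,np.ones((3,3)))
        c,l,st,_=cv2.connectedComponentsWithStats(m); i=1+st[1:,4].argmax()
        p=P[l==i][:,:2].astype(np.float32); r=cv2.minAreaRect(p*1000); print(nm,st[i,4],r,cv2.boxPoints(r).round(), p.mean(0),np.median(P[l==i][:,2]))
for q in("tray_green_floor","tray_white_floor"): print(q,[(d["p"],d["location"]) for d in finder.mark_of("top",q)][:2])
for c in("top","scene"):
  for q in("tall1","short1"): print(c,q,[(round(d["p"],2),np.round(d["location"])) for d in finder.masks_of(c,q)])
E
```

```text
top
[[  0.5779   0.046    0.0629   0.5768   0.0447  83.    ]
 [  0.4687   0.1538   0.0861   0.4686   0.1526 102.    ]
 [  0.5966   0.167    0.0878   0.597    0.1674 102.    ]
 [  0.4555   0.2519   0.0858   0.4557   0.2517 109.    ]
 [  0.5949   0.2558   0.0635   0.5947   0.256   90.    ]
 [  0.4781   0.3533   0.0667   0.4792   0.3532  96.    ]]
scene
[[  0.5813   0.0434   0.0598   0.5804   0.0445 118.    ]
 [  0.4727   0.1505   0.0824   0.4712   0.1514 103.    ]
 [  0.6007   0.164    0.0838   0.6001   0.1649 121.    ]
 [  0.4607   0.2478   0.0825   0.4622   0.2476  94.    ]
 [  0.5995   0.2546   0.0601   0.5986   0.2554  96.    ]
 [  0.4818   0.3506   0.063    0.482    0.3509  79.    ]]
top table z 0.0013348322932403844 noise 0.0039885426008128355
green 1557 ((534.6558837890625, -233.26492309570312), (263.4507141113281, 67.11614990234375), 10.987308502197266) [[ 399. -225.]
 [ 412. -291.]
 [ 670. -241.]
 [ 658. -175.]] [ 0.5334 -0.2343] 0.005369176480478188
white 1248 ((528.308349609375, -88.4625473022461), (55.36396789550781, 256.70819091796875), 78.77560424804688) [[ 397.  -91.]
 [
[... 377 characters left out ...]
34.0057983398438, -89.52005004882812), (71.44120788574219, 265.5743103027344), 78.98723602294922) [[ 397.  -99.]
 [ 658. -150.]
 [ 671.  -80.]
 [ 410.  -29.]] [ 0.5366 -0.0913] 0.0030304249775430225
tray_green_floor [(0.8, [237.4, 399.7]), (0.47, [216.4, 275.2])]
tray_white_floor [(0.88, [240.8, 355.9])]
top tall1 [(0.63, array([214., 275.])), (0.5, array([260., 252.])), (0.46, array([256., 281.]))]
top short1 [(0.75, array([224., 313.])), (0.71, array([219., 250.])), (0.45, array([255., 219.]))]
scene tall1 [(0.74, array([181., 341.])), (0.7, array([162., 305.])), (0.68, array([143., 322.]))]
scene short1 [(0.86, array([163., 357.])), (0.83, array([136., 348.])), (0.5, array([202., 308.]))]
```

```bash
cat >> h.py <<'E'
def quat(a):
    """tool down, closing line (tool y) at world angle a; half turn nearest the present wrist"""
    return [R.from_matrix(np.array([[np.sin(b),np.cos(b),0],[-np.cos(b),np.sin(b),0],[0,0,-1]]).T.T).as_quat() for b in (a,a+np.pi)]
def go(x,y,z,a):
    best=None; j0=np.array(monitor.get_joints())
    for q in quat(a):
        j=env.ik([x,y,z],q)
        if j is not None and (best is None or abs(np.array(j)-j0).max()<best[0]): best=(abs(np.array(j)-j0).max(),q)
    env.reach([x,y,z],best[1])
E
python3 - <<'E'
from h import *
print(R.from_quat(quat(0)[0]).as_matrix())
t=monitor.get_clock()
go(.42,-.15,.42,np.pi/2); print(monitor.get_clock()-t)
f=vision.grab_frame("wrist"); print(f["view"],f["mtx"]); cv2.imwrite("pics/w1.png",f["frame"][...,::-1])
E
```

```text
Traceback (most recent call last):
  File "h.py", line 28, in quat
    return [R.from_matrix(np.array([[np.sin(b),np.cos(b),0],[-np.cos(b),np.sin(b),0],[0,0,-1]]).T.T).as_quat() for b in (a,a+np.pi)]
            ~~~~~~~~~~~~~^^^^^^^^^^^^^^^^^^^^^^^^^^^^^^^^^^^^^^^^^^^^^^^^^^^^^^^^^^^^^^^^^^^^^^^^^^^
  File "scipy/spatial/transform/_rotation.pyx", line 1143, in scipy.spatial.transform._rotation.Rotation.from_matrix
ValueError: Non-positive determinant (left-handed or null coordinate frame) in rotation matrix 0: [[ 0.  1.  0.]
 [-1.  0.  0.]
 [ 0.  0. -1.]].
```

```bash
sed -i 's/np.array(\[\[np.sin(b).*\.as_quat()/[[-np.sin(b),np.cos(b),0],[np.cos(b),np.sin(b),0],[0,0,-1]]).as_quat()/' h.py
python3 - <<'E'
from h import *
print(R.from_quat(quat(.3)[0]).as_matrix())
t=monitor.get_clock()
go(.42,-.15,.42,np.pi/2); print(monitor.get_clock()-t)
f=vision.grab_frame("wrist"); print(f["view"],f["mtx"]); cv2.imwrite("pics/w1.png",f["frame"][...,::-1])
E
```

```text
[[-0.2955  0.9553  0.    ]
 [ 0.9553  0.2955  0.    ]
 [ 0.      0.     -1.    ]]
1.6999999999999997
[[-0.0012 -1.      0.0004 -0.15  ]
 [-0.9601  0.0012  0.2796  0.3622]
 [-0.2796 -0.0001 -0.9601  0.5115]
 [ 0.      0.      0.      1.    ]] [[286.6861   0.     319.2718]
 [  0.     286.6861 201.6142]
 [  0.       0.       1.    ]]
```

View pics/w1.png

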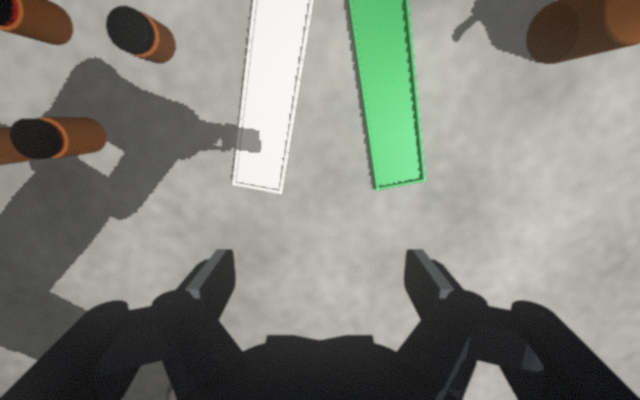

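```bash
python3 - <<'E'
from h import *
go(.54,-.16,.45,np.pi/2)
fr,P=cloud("wrist"); cv2.imwrite("pics/w2.png",fr[...,::-1]); h=cv2.cvtColor(fr,cv2.COLOR_RGB2HSV)
X,Y,Z=P[...,0],P[...,1],P[...,2]
reg=(abs(Z)<.025)&(X>.2)&(X<.8)&(abs(Y)<.4)
print(np.median(Z[reg]))
for nm,m in(("green",(h[...,1]>120)&(abs(h[...,0].astype(int)-62)<20)),("white",(h[...,1]<40)&(h[...,2]>195))):
    m=cv2.morphologyEx((m&reg).astype(np.uint8),cv2.MORPH_OPEN,np.ones((3,3)))
    c,l,st,_=cv2.connectedComponentsWithStats(m); i=1+st[1:,4].argmax()
    p=P[l==i][:,:2].astype(np.float32); r=cv2.minAreaRect(p*1000); print(nm,st[i],r,cv2.boxPoints(r).round())
E
```

```text
0.0008162242888892779
green [ 343  138   57  117 2708] ((497.1925354003906, -239.66748046875), (187.3159637451172, 61.22121810913086), 11.105607986450195) [[ 399. -228.]
 [ 411. -288.]
 [ 595. -252.]
 [ 583. -192.]]
white [ 238   72   82  191 9057] ((525.37548828125, -99.82300567626953), (92.01374053955078, 280.715087890625), 78.84754943847656) [[ 379. -118.]
 [ 654. -172.]
 [ 672.  -82.]
 [ 397.  -28.]]
```

View pics/w2.png

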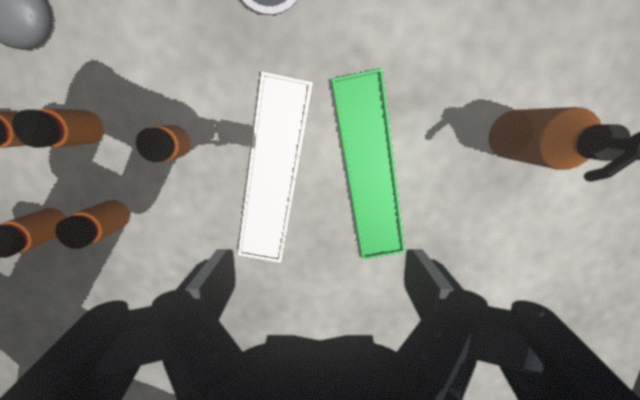

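```bash
cat >> h.py <<'E'
def corners(f,uv,z):
    T=np.linalg.inv(f["view"]); out=[]
    for u,v in uv:
        d=T[:3,:3]@np.linalg.solve(f["mtx"],[u,v,1]); c=T[:3,3]; out.append((c+d*(z-c[2])/d[2])[:2])
    return np.array(out)
def locate():
    """both fixed cameras averaged: rows x,y,top"""
    a=jars("top"); b=jars("scene"); out=[]
    for p in a:
        if len(b):
            d=np.linalg.norm(b[:,:2]-p[:2],axis=1); k=d.argmin()
            if d[k]<.02: p=(p+b[k])/2
        out.append(p[[0,1,2]])
    return np.array(out)
def clear_angle(x,y,others):
    best=(-1,0)
    for a in np.arange(0,np.pi,np.pi/18):
        u=np.array([np.cos(a),np.sin(a)]); c=1
        for o in others:
            d=np.array(o)-[x,y]; s=abs(d@u); n=abs(d@[-u[1],u[0]])
            c=min(c,np.hypot(max(s-.06,0),max(n-.012,0)))
        c=min(c,.06)-.002*abs(a-np.pi/2)
        if c>best[0]: best=(c,a)
    return best
G=.155; ZT=.36
def pick(x,y,tall,a):
    h=.045 if tall else .027
    go(x,y,ZT,a); hit=env.movel([x,y,G+h],velocity=.15,guard=15)
    env.close_gripper(effort=40); g=monitor.get_finger_gap()
    env.movel([x,y,ZT],velocity=.2); print("pick hit",hit,"gap",g,monitor.get_finger_gap(),"F",monitor.get_gripper_force())
def place(x,y,tall,a):
    h=.045 if tall else .027
    go(x,y,ZT,a); env.movel([x,y,G+h+.014],velocity=.2)
    hit=env.movel([x,y,G+h+.003],velocity=.03,guard=6)
    z=monitor.get_position()[2]; env.release(); env.movel([x,y,ZT],velocity=.2)
    print("place hit",hit,"dz",z-(G+h+.004),"t",monitor.get_clock())
E
python3 - <<'E'
from h import *
f=vision.grab_frame("wrist")
for uv in([(262,72),(312,82),(281,262),(239,255)],[(331,80),(381,69),(403,250),(361,258)]):
    c=corners(f,uv,.01); print(c,c.mean(0)); d=(c[0]+c[1]-c[2]-c[3])/2; print(np.linalg.norm(d),np.arctan2(d[1],d[0]))
J=locate(); print(J)
for p in J:
    print(p, clear_angle(p[0],p[1],[q[:2] for q in J if abs(q-p).sum()>.01]))
E
```

```text
[[ 0.6681 -0.0849]
 [ 0.6558 -0.1505]
 [ 0.3908 -0.0992]
 [ 0.4031 -0.0336]] [ 0.5295 -0.092 ]
0.2698861252953728 -0.19129451943154063
[[ 0.6582 -0.1757]
 [ 0.6715 -0.2411]
 [ 0.4115 -0.2909]
 [ 0.3977 -0.2258]] [ 0.5348 -0.2334]
0.26503785360240045 0.18969606383157636
[[0.5783 0.0452 0.0616]
 [0.4702 0.1521 0.0839]
 [0.5988 0.1649 0.086 ]
 [0.4573 0.2501 0.0833]
 [0.5964 0.2546 0.0617]
 [0.4804 0.3526 0.0648]]
[0.5783 0.0452 0.0616] (np.float64(0.06), np.float64(1.5707963267948966))
[0.4702 0.1521 0.0839] (np.float64(0.05860373659840453), np.float64(0.8726646259971648))
[0.5988 0.1649 0.086 ] (np.float64(0.0579056048976068), np.float64(0.5235987755982988))
[0.4573 0.2501 0.0833] (np.float64(0.0579056048976068), np.float64(0.5235987755982988))
[0.5964 0.2546 0.0617] (np.float64(0.0579056048976068), np.float64(0.5235987755982988))
[0.4804 0.3526 0.0648] (np.float64(0.0589528024488034), np.float64(2.0943951023931953))
```

```bash
cat >> h.py <<'E'
TR={True:(np.array([.535,-.234]),.192),False:(np.array([.530,-.0905]),-.192)}
def slot(tall,s):
    c,a=TR[tall]; return (*(c+s*np.array([np.cos(a),np.sin(a)])),a+np.pi/2)
def intray(p,tall):
    c,a=TR[tall]; d=np.array(p[:2])-c; return np.array([d@[np.cos(a),np.sin(a)],d@[-np.sin(a),np.cos(a)]])
E
python3 - <<'E'
from h import *
pick(.5783,.0452,False,np.pi/2)
x,y,a=slot(False,.07); place(x,y,False,a)
go(.3,-.3,.4,np.pi/2)
for n in("top","scene"): print(jars(n))
J=locate(); p=J[0]; print(p,intray(p,False))
E
```

```text
pick hit False gap 0.5271554721958497 0.5303091367738028 F 41.05385899543762
place hit True dz 0.00060415325686769 t 10.3583
[[  0.5969  -0.1024   0.0678   0.5969  -0.1038  87.    ]
 [  0.4684   0.1528   0.0862   0.4685   0.154   89.    ]
 [  0.5968   0.167    0.0874   0.5971   0.1663 107.    ]
 [  0.4559   0.2506   0.0861   0.4557   0.2512  98.    ]
 [  0.5954   0.2558   0.0629   0.5948   0.256   77.    ]
 [  0.479    0.3533   0.0663   0.4792   0.3539  99.    ]]
[[  0.6013  -0.1061   0.0639   0.6007  -0.1058 133.    ]
 [  0.4734   0.1506   0.0827   0.4726   0.151   93.    ]
 [  0.6006   0.1642   0.0844   0.6011   0.1645 105.    ]
 [  0.461    0.2483   0.0816   0.4596   0.2472 100.    ]
 [  0.5988   0.2539   0.0603   0.5983   0.2538  97.    ]
 [  0.4825   0.3514   0.063    0.4823   0.3528  89.    ]]
[ 0.5992 -0.1046  0.0653] [ 0.0706 -0.0006]
```

```bash
python3 - <<'E'
from h import *
S={True:[.07,0,-.07],False:[0,-.07]}
for k in range(5):
    if k: go(.3,-.3,.4,np.pi/2)
    J=locate(); print(len(J))
    W=[p for p in J if all(abs(intray(p,t))[0]>.14 or abs(intray(p,t))[1]>.035 for t in(True,False))]
    if len(J)!=6: print(J); break
    W.sort(key=lambda p:p[1]); p=W[0]; tall=bool(p[2]>.072)
    c,a=clear_angle(p[0],p[1],[q[:2] for q in J if abs(q-p).sum()>1e-6]); print(p,tall,c,a)
    if c<.045: print("tight"); break
    pick(p[0],p[1],tall,a)
    if not .45<monitor.get_finger_gap()<.6: print("bad grip"); break
    x,y,b=slot(tall,S[tall].pop(0)); place(x,y,tall,b)
go(.3,-.3,.4,np.pi/2)
for p in locate(): print(p,intray(p,True),intray(p,False))
f=vision.grab_frame("scene"); cv2.imwrite("pics/s1.png",f["frame"][...,::-1])
E
```

```text
6
[0.4702 0.1523 0.0841] True 0.058373793839959484 0.8726646259971648
pick hit False gap 0.5287127542374632 0.5271922185133947 F 41.140896677970886
place hit True dz 0.000613882484135797 t 20.5333
6
[0.5989 0.1648 0.086 ] True 0.0579056048976068 0.5235987755982988
pick hit False gap 0.5273204917073065 0.5289798373951485 F 41.15201532840729
place hit True dz 0.0006468784899522073 t 30.6333
4
[[ 0.5986 -0.1045  0.0657]
 [ 0.4579  0.2498  0.0834]
 [ 0.5974  0.2552  0.0616]
 [ 0.4803  0.3527  0.0646]]
[ 0.5999 -0.1048  0.0655] [0.0884 0.1144] [ 0.0714 -0.0007]
[0.4577 0.2499 0.0839] [0.0164 0.4897] [-0.1359  0.3203]
[0.5964 0.2549 0.0614] [0.1535 0.4682] [-0.0008  0.3517]
[0.4802 0.3521 0.0642] [0.058  0.5858] [-0.1333  0.4249]
```

View pics/s1.png

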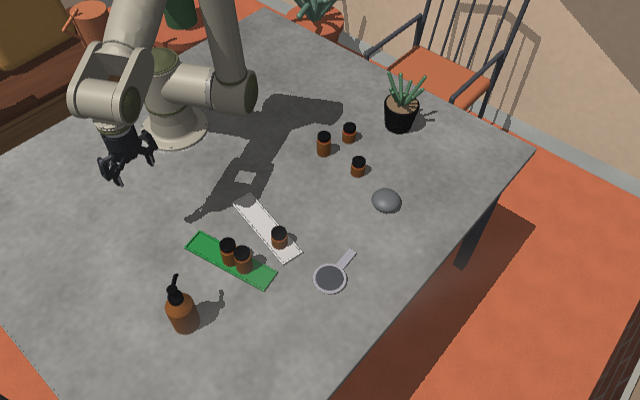

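```bash
python3 - <<'E'
from h import *
for n in("top","scene"):
    fr,P=cloud(n); Z=P[...,2]
    for zt in(.066,.074,.08):
        m=(Z>zt)&(Z<.1)&(P[...,0]>.3)&(P[...,0]<.8)&(P[...,1]>-.3)&(P[...,1]<-.02)
        c,l,st,_=cv2.connectedComponentsWithStats(m.astype(np.uint8),connectivity=4)
        for i in range(1,c):
            if st[i,4]>15: q=P[l==i]; print(n,zt,st[i,4],q.mean(0),intray(q.mean(0),True),np.ptp(q,0))
print(monitor.get_clock())
fr,P=cloud("top"); cv2.imwrite("pics/t1.png",cv2.resize(fr[180:300,200:440,::-1],None,fx=3,fy=3))
E
```

```text
top 0.066 331 [ 0.5576 -0.2274  0.0854] [0.0235 0.0022] [0.088  0.0512 0.0302]
top 0.074 152 [ 0.5805 -0.2242  0.0858] [0.0465 0.001 ] [0.0427 0.0415 0.0206]
top 0.074 149 [ 0.5352 -0.233   0.0884] [0.0004 0.0009] [0.0381 0.042  0.0177]
top 0.08 145 [ 0.5806 -0.224   0.0862] [0.0467 0.0011] [0.0418 0.0415 0.0161]
top 0.08 148 [ 0.5353 -0.2331  0.0885] [0.0005 0.0008] [0.0381 0.042  0.0154]
scene 0.066 450 [ 0.564  -0.2333  0.0831] [ 0.0286 -0.0049] [0.0886 0.0511 0.0263]
scene 0.074 412 [ 0.5634 -0.2326  0.0845] [ 0.0281 -0.004 ] [0.0886 0.051  0.0181]
scene 0.08 371 [ 0.5619 -0.232   0.0852] [ 0.0268 -0.0032] [0.0886 0.051  0.0124]
32.2083
```

View pics/t1.png

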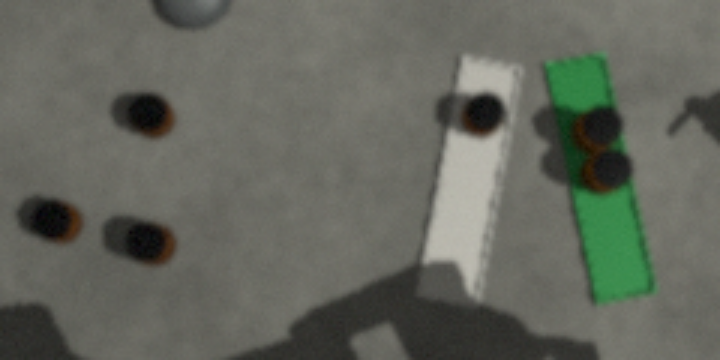

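```bash
python3 - <<'E'
from h import *
S={True:[-.07],False:[0,-.07]}
for k in range(3):
    if k: go(.3,-.3,.4,np.pi/2)
    J=locate()
    W=[p for p in J if all(abs(intray(p,t))[0]>.14 or abs(intray(p,t))[1]>.035 for t in(True,False))]
    if len(W)!=3-k: print(J); break
    W.sort(key=lambda p:p[1]); p=W[0]; tall=bool(p[2]>.072)
    c,a=clear_angle(p[0],p[1],[q[:2] for q in J if abs(q-p).sum()>1e-6]); print(p,tall,c,a)
    if c<.045: print("tight"); break
    pick(p[0],p[1],tall,a)
    if not .45<monitor.get_finger_gap()<.6: print("bad grip"); break
    x,y,b=slot(tall,S[tall].pop(0)); place(x,y,tall,b)
go(.3,-.3,.4,np.pi/2); env.close_gripper()
for p in locate(): print(p,intray(p,True),intray(p,False))
f=vision.grab_frame("top"); cv2.imwrite("pics/t2.png",cv2.resize(f["frame"][180:300,200:440,::-1],None,fx=3,fy=3))
E
```

```text
[0.4569 0.2503 0.0835] True 0.0589528024488034 2.0943951023931953
pick hit False gap 0.5289978361199446 0.5269110916407626 F 41.02685272693634
place hit True dz 0.0005402596007998695 t 41.5167
[0.5967 0.2557 0.0614] False 0.06 1.5707963267948966
pick hit False gap 0.526253677597348 0.5283903680363985 F 41.068394780159
place hit True dz 0.000626084829019713 t 51.6167
[0.4809 0.3527 0.0649] False 0.06 1.5707963267948966
pick hit False gap 0.525969004592979 0.5260241497484442 F 41.09645426273346
place hit True dz 0.0006216865927458348 t 62.5667
[ 0.4673 -0.2476  0.0873] [-0.0691 -0.0004] [-0.0316 -0.1662]
[ 0.5994 -0.1043  0.0661] [0.088 0.115] [ 0.0708 -0.0003]
[ 0.5299 -0.0916  0.0654] [0.0221 0.1408] [ 0.0001 -0.0011]
[ 0.4616 -0.0787  0.0688] [-0.0425  0.1665] [-0.0694 -0.0015]
```

View pics/t2.png

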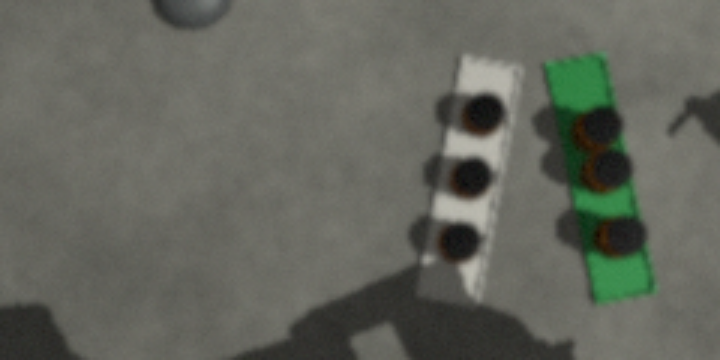

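```bash
python3 - <<'E'
from h import *
print(monitor.get_finger_gap())
for tall,s in((True,-.07),(True,0),(True,.048),(False,.07),(False,0),(False,-.07)):
    x,y,a=slot(tall,s); top=.080 if tall else .058; E_=env.tip_extent
    go(x,y,E_+top+.06,a); env.movel([x,y,E_+top+.014],velocity=.1)
    hit=env.movel([x,y,E_+top-.004],velocity=.02,guard=18)
    z=monitor.get_position()[2]-E_; F=monitor.get_contact_force()
    env.movel([x,y,E_+top+.06],velocity=.1); print(tall,s,hit,"z-home",z-top,F)
go(.3,-.3,.4,np.pi/2); env.release()
for p in locate(): print(p,intray(p,True),intray(p,False))
fr,P=cloud("top"); Z=P[...,2]; m=(Z>.07)&(Z<.1)&(P[...,0]>.3)&(P[...,0]<.8)&(P[...,1]>-.3)&(P[...,1]<-.02)
c,l,st,_=cv2.connectedComponentsWithStats(m.astype(np.uint8),connectivity=4)
for i in range(1,c): q=P[l==i]; print(st[i,4],q.mean(0),intray(q.mean(0),True))
f=vision.grab_frame("scene"); cv2.imwrite("pics/s2.png",cv2.resize(f["frame"][180:310,150:330,::-1],None,fx=4,fy=4)); print(monitor.get_clock())
E
```

```text
0.0025839372663108897
True -0.07 True z-home 4.492072421109772e-05 [-1.4026  2.4229  8.9857]
True 0 True z-home 4.9659596669096584e-05 [-1.8448  0.4467  7.7036]
True 0.048 True z-home 4.030716189519501e-05 [-0.1189  1.1813  5.9494]
False 0.07 True z-home 3.118056217978754e-05 [-1.9122  0.6561  5.3965]
False 0 True z-home 8.708315914006393e-06 [-3.3602  0.913   8.438 ]
False -0.07 True z-home -4.182760276062042e-05 [-3.0769  1.6109  9.8095]
[ 0.4676 -0.2479  0.0826] [-0.0688 -0.0007] [-0.0312 -0.1664]
[ 0.6003 -0.105   0.0607] [0.0887 0.1142] [ 0.0717 -0.0008]
[ 0.5309 -0.0913  0.0609] [0.0232 0.1408] [ 0.001  -0.0007]
[ 0.4616 -0.0782  0.0606] [-0.0423  0.1669] [-0.0695 -0.001 ]
149 [ 0.5798 -0.2239  0.0806] [0.0459 0.0014]
151 [ 0.5352 -0.2327  0.0803] [0.0005 0.0012]
157 [ 0.4658 -0.2458  0.0806] [-0.0702  0.0016]
81.9917
```

View pics/s2.png

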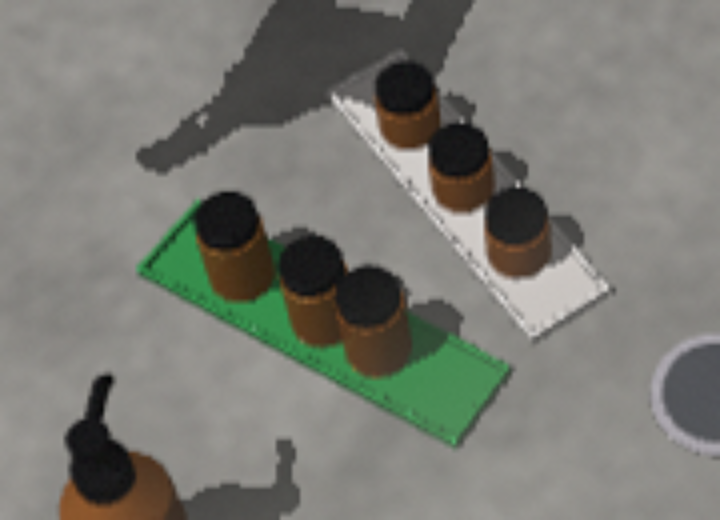

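All the lids are home, with no red showing. The three tall jars stand in the green tray and the three short ones in the white tray, on their centre lines.

```bash
python3 -c "
from bench import job; print(job.hand_in())"
```

```text
the job is handed in; nothing more can be done
None
```

The job is handed in, with no verdict returned: I found six jars, and the three tall ones stand in the green tray and the three short ones in the white tray, all lids pressed home, bystanders untouched; one tall jar was shifted about 23 mm along its row after placing, still within limits.

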